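Lock the length stop and hold a glass rod down in the V-blocks for scoring

ROBOT

A 7-joint arm with a two-finger parallel gripper is mounted at the origin on the work surface. World frame = base frame: x ahead of the robot, y to its left, z up, the work surface at z = 0. Lengths are in m, angles in rad, forces in N, time in s.
With the tool pointing down it reaches from about 0.425 to 0.875 m from the base axis. Payload 4.7 kg.
Tool frame: the origin (TCP) lies between the finger pads; the fingertips stand 22 mm ahead of it and the grasp point (between the pads) lies 3 mm ahead of it; z points along the fingers, y is the line along which they close (so a half turn about z gives the same grasp; the last joint's range is limited). The gripper opens to 87 mm and grips with 3 to 60 N. Pads are 19 mm wide; open, the fingers measure 117 mm over their backs; the gripper's body (75 mm by 190 mm) begins 51 mm behind the grasp point.
Start: joints at [-1.216, 0.321, -0.07, 1.45, 0.023, 1.371, -0.057], TCP at [0.217, 0.613, 0.245] pointing down, gripper open.
Joint ranges: [-2.86, 2.86], [-0.3, 2.09], [-1.38, 1.24], [0.06, 2.45], [-1.56, 4.7], [0.09, 2.05], [-2.69, 2.69]. Speed limits (rad/s): [2.57, 2.57, 3.14, 3.14, 3.14, 3.14, 3.14].

INTERFACE

Orientations are given as a rotation vector (axis times angle).
In Python, from bench import ctrl gives the robot as it stands. The module is installed in compiled form; this text tells all that it offers.
- The arm moves only by the tool send_rows, never from a script. Its argument "motion" is a list of rows, each an object with "claw": the opening, from -1 (shut) to 1 (fully open); "slide": the shift along the tool's x, y, z in mm, a list of three; "delta_rot": the turn, a rotation vector about the tool's x, y, z in rad, a list of three. In form: [{"claw": claw, "slide": [x, y, z], "delta_rot": [ax, ay, az]}, ...]. A call has 1 to 5 rows; each row is the pose to reach, as a shift and turn from the pose commanded when the call began, along the tool's axes at that moment; what a row does not reach only later rows make up. A row lasts 1/10 s, in which the tool goes at most 50 mm and 8.59 degrees, less where a joint would pass 70% of its speed; a pose out of reach is approached as far as the arm can. A call with a gripper value outside its range is refused whole. The fingers move at their own pace and stop on an object; "grip_force" is the grip in N (left out, the last holds). Time passes only in rows, so rows that repeat a pose let the fingers close. It gives the time, the measured TCP pose, the force, the opening and the grip force at its end, in the units of the state.
- ctrl.get_state(): the state, without advancing time (a new reading comes with each control period).
- ctrl.get_image(name): name is "scene" or "top" or "wrist"; returns a dict with "color" (400x640x3 uint8, blue, green, red), "fx", "fy", "cx", "cy" (pixels), "pose" (4x4, takes a point from camera to world coordinates). Camera axes: x right, y down, z forward; pixel columns grow to the right and rows downward; lengths in m; the calibration is good to about 2 mm. A picture is of the moment at which its call begins. There is no depth.
- ctrl.close_job(): hands the job in; it is judged then, once.
The state is a dict: "time": time; "joint_positions": joint angles; "qd": joint speeds; "joint_torque": joint torques, N m; "position": TCP position; "tool_rot": TCP orientation; "ft_force": force on the tool from outside, world axes, zero at the start; "torque": the same for the moment, N m; "grip_width": opening from 0.0 (shut) to 1.0 (fully open); "grip_force": force on a finger pad.
Only numpy, scipy, OpenCV 4.12 (cv2) and the standard library are available. Lean on these libraries where they do the work, as an engineer would, in place of code of your own. Each camera call takes 0.05 s, during which the arm holds its last target. There are 200 camera calls.

TASK

The length stop on the scoring jig already stands at the right length but its red clamp knob is loose: turn the knob clockwise until it is fully tight, without shifting the stop. Then take the amber glass rod from the rod rest, lay it in the pair of V-blocks, slide it along until its end touches the stop, and press it down firmly but gently onto both sides of the V. Finish while still holding it pressed there, ready to be scored, with the other rods and tools on the bench left alone.

Things in the scene. Friction and masses are not known exactly. Their poses are not given: they have to be found in the camera images.
- jig: rod scoring jig, fixed: grey plate 320 x 90 x 12 mm with two steel V-blocks in line, a rail with the sliding length stop, and a blue scoring arm thrown back (at x -98 to -68 mm, y over 24 mm, up to 140 mm high). Origin on the bench, under the V midway between the V-blocks; x along the V towards the stop, y across (at the usual yaw away from the robot), z up
- vee_axis (a point): where the middle of a seated rod's axis lies: midway between the V-blocks, 51.7 mm above the bench; axes as the jig's. The V-blocks stand at x = -65 to -35 and 35 to 65 mm, 50 mm wide in y, tops 52 mm above the bench; in the 70 mm gap between them only the 12 mm plate is below. V flanks at 45 degrees, 36 mm wide at the top, lowest point 34 mm above the bench
- vee_near: the V flanks of both V-blocks on the jig's -y side (the robot's side), fixed; frame as the jig's
- vee_far: the V flanks of both V-blocks on the jig's +y side, fixed; frame as the jig's
- stop_face (a point): centre of the stop's flat face that the rod's end must touch, 51.7 mm above the bench; x points away from the V-blocks along the rail (as the jig's x). The stop is an aluminium carriage 56 x 44 x 43 mm with a face post 30 mm wide, 60 mm high. With the knob loose about 3 N slides it on the rail; with the knob tight it withstands about 15 N
- knob_grip (a point): grip point of the red clamp knob on top of the stop, on its vertical axis, 34 mm behind the stop face, 82 mm above the bench. The knob is a wing bar 42 mm long, 11 mm wide, from 66 to 90 mm above the bench, on a 12 mm stem; x points along the bar, z up. Fingertips lower than 61 mm may meet the face post
- clamp_knob (a joint): angle of the clamp knob, rad, growing as it turns clockwise seen from above; loose below about 0.3, found at 0 to 0.25, counts as tight from 1.2, end stop at 1.5. At 0 the bar stands 0.75 rad anticlockwise from the jig's x axis. It stays where it is left; turning takes about 0.1 N m
- rod_rest: rod rest, fixed: plywood board 130 x 200 x 8 mm with three pairs of bent steel V saddles that carry three glass rods side by side, 75 mm apart, axes 43.7 mm above the bench. Origin on the bench under the board's centre, x along the rods, y across them; the saddles stand at x = -50 and +50 mm, 12 mm long
- rod_amber: amber (orange-brown) solid glass rod, 25 mm in diameter, 180 mm long, about 0.2 kg, ends melted round; origin at its centre, x along its axis. It lies in one of the three places of the rest. Its weight alone puts about 1.4 N on each side of the V; a firm hold for scoring is a downward push of 10 to 20 N; over 40 N on one side chips it
- rod_green: dark green glass rod of the same size in the rest, to be left alone; origin at its centre, x along its axis
- rod_blue: dark blue glass rod of the same size in the rest, to be left alone; origin at its centre, x along its axis
- paddle: graphite paddle, 220 mm long, 45 mm wide, with a wooden handle, lying on the bench, to be left alone; origin near its middle
- masher: steel mashing tongs, 200 mm long, 28 mm high, lying on the bench, to be left alone; origin near the middle
- jar: glass jar of green frit with a green cap, 60 mm in diameter, 75 mm high, to be left alone; origin under its centre
- mug: white mug, 80 mm in diameter, 92 mm high, to be left alone; origin under its centre
- glasses: flameworker's tinted glasses, 145 mm wide, 48 mm high, standing on the bench, to be left alone; origin under the bridge
There are look-alikes about, which are no part of the job. There is more than one size of the rod_amber; the one meant has the size given above.

How it is judged:
By the outcome, as a careful person would: the job done as asked, in the order asked, and still so for the second after the job is handed in, while the arm keeps its last pose, push and grip.
It also fails if it takes over 67 s, if anything falls off the work surface, if the arm or the gripper's body presses on something with over 40 N, if the wrist force passes 120 N, or if a joint passes its speed limit or range.

## Working session

There is one attempt and no reset: what is moved stays moved. The work goes in short steps, Python scripts to look and compute and a tool call to move; the robot and the scene stay as the last step left them, time stands still between calls to the robot, and variables do not carry over. Pictures are saved under pics/ and viewed, at most 10 in all, crops included, and the job is handed in when it is done.

Besides the shell and the picture viewer there is one more tool, called as name(argument=value, ...) on one line, values as JSON. send_rows: Moves the arm, as the interface text tells. Its arguments: {"type":"object","properties":{"motion":{"type":"array","items":{"type":"object","properties":{"claw":{"type":"number"},"slide":{"type":"array","items":{"type":"number"}},"delta_rot":{"type":"array","items":{"type":"number"}}}}},"grip_force":{"type":"number"}},"required":["motion"]}

```bash
mkdir -p pics
cat > h.py <<'E'
import numpy as np, cv2
from scipy.spatial.transform import Rotation as R
from bench import ctrl
def snap(n,f):
    im=ctrl.get_image(n); cv2.imwrite(f'pics/{f}.png',im['color'])
    np.savez(f'pics/{f}.npz',**{k:im[k] for k in('fx','fy','cx','cy','pose')}); return im
def ray(f,u,v):
    c=np.load(f'pics/{f}.npz'); T=c['pose']
    d=T[:3,:3]@np.array([(u-c['cx'])/c['fx'],(v-c['cy'])/c['fy'],1]); return T[:3,3],d/np.linalg.norm(d)
def atz(f,u,v,z):
    o,d=ray(f,u,v); return o+d*(z-o[2])/d[2]
def tri(*obs):
    A=np.zeros((3,3));b=np.zeros(3)
    for o in obs:
        p,d=ray(*o);M=np.eye(3)-np.outer(d,d);A+=M;b+=M@p
    x=np.linalg.solve(A,b)
    return x,[round(1e3*np.linalg.norm(np.cross(x-ray(*o)[0],ray(*o)[1])),1) for o in obs]
def proj(f,X):
    c=np.load(f'pics/{f}.npz');T=c['pose'];p=T[:3,:3].T@(np.array(X)-T[:3,3]);return p[0]/p[2]*c['fx']+c['cx'],p[1]/p[2]*c['fy']+c['cy']
def st():
    s=ctrl.get_state();return s
def move(target,rotw=None):
    """shift (mm, tool axes) to world target"""
    s=st();Rt=R.from_rotvec(s['tool_rot']);return np.round(1e3*Rt.inv().apply(np.array(target)-s['position']),1)
E
python3 - <<'E'
from h import *
for n in('scene','top','wrist'):
    im=snap(n,n+'0'); print(n,np.round(im['pose'],3).tolist(),im['fx'])
s=st();print(s);print(R.from_rotvec(s['tool_rot']).as_matrix().round(3))
E
```

```text
scene [[-0.602, 0.608, -0.518, 1.096], [0.798, 0.47, -0.377, 0.323], [0.014, -0.64, -0.768, 0.869], [0.0, 0.0, 0.0, 1.0]] 391.5267777321572
top [[-0.005, -0.996, 0.084, 0.426], [-1.0, 0.006, 0.012, -0.092], [-0.012, -0.084, -0.996, 1.433], [0.0, 0.0, 0.0, 1.0]] 486.4435614489365
wrist [[0.334, 0.915, 0.227, 0.155], [0.943, -0.324, -0.08, 0.634], [-0.0, 0.24, -0.971, 0.383], [0.0, 0.0, 0.0, 1.0]] 283.60914776286444
{'time': 0.15, 'joint_positions': array([-1.21587116,  0.3216285 , -0.07007086,  1.4513879 ,  0.02259787,
        1.37079773, -0.05692302]), 'qd': array([ 0.00042854, -0.0007122 , -0.00057994, -0.0018337 ,  0.00022251,
       -0.00112364,  0.00200442]), 'joint_torque': array([ 7.71579289e-05, -4.91794574e+01, -4.04608129e-01, -3.12875068e+01,
       -6.39698678e-02,  4.03871422e-02,  1.26092473e-04]), 'position': array([0.21719355, 0.61223327, 0.24373182]), 'tool_rot': array([-5.32772132e-01, -3.09592884e+00,  2.24120742e-03]), 'ft_force': array([-0.20373332, -0.23378937,  0.4846213 ]), 'torque': array([-0.02201629, -0.07788852, -0.01155428]), 'grip_force': 0.0, 'grip_width': 0.9973864513309015}
[[-0.942  0.334 -0.   ]
 [ 0.334  0.942 -0.001]
 [-0.    -0.001 -1.   ]]
```

View pics/scene0.png

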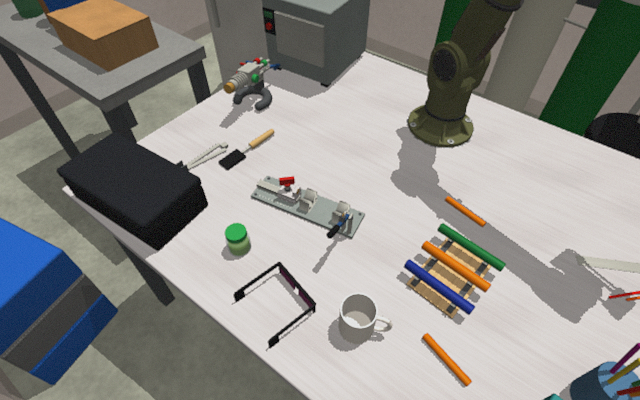

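View pics/top0.png

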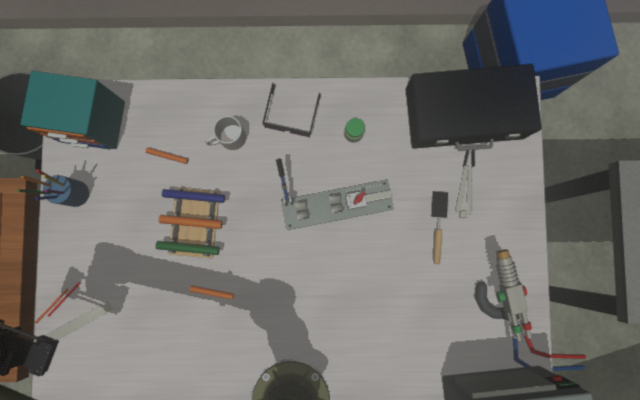

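The scene image shows amber candidates at scene (456,265), which is the thick one in the middle of the rest, plus thin ones lying on the bench at (465,211) and (446,360). In top the same three are at (190,221), (212,293) and (167,155). I choose the one in the rest. The jig is at top (337,204), with its red knob at about (360,198). Next I'll enlarge crops of both.

Run:
```python
import cv2,numpy as np
t=cv2.imread('pics/top0.png');s=cv2.imread('pics/scene0.png')
def g(im,x,y,w,h,k):
    c=cv2.resize(im[y:y+h,x:x+w],None,fx=k,fy=k,interpolation=cv2.INTER_CUBIC)
    for i in range(0,w,10):
        cv2.line(c,(i*k,0),(i*k,4 if i%50 else 12),(0,0,255),1)
        if (x+i)%20==0: cv2.putText(c,str(x+i),(i*k,22),0,.35,(0,0,255),1)
    for i in range(0,h,10):
        cv2.line(c,(0,i*k),(5,i*k),(0,0,255),1)
        if (y+i)%20==0: cv2.putText(c,str(y+i),(6,i*k+4),0,.35,(0,0,255),1)
    return c
a=g(t,280,170,120,60,6);b=g(s,250,170,120,70,6)
b=b[:,:720];cv2.imwrite('pics/c1.png',np.vstack([a,b])[:600+180][:,:720]) if 0 else cv2.imwrite('pics/c1.png',np.vstack([g(t,280,175,120,55,5),g(s,250,170,120,65,5)]))
cv2.imwrite('pics/c2.png',np.vstack([g(t,150,180,100,80,4)[:,:400],g(s,400,220,100,70,4)]))
```

```text
(no output)
```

View pics/c1.png

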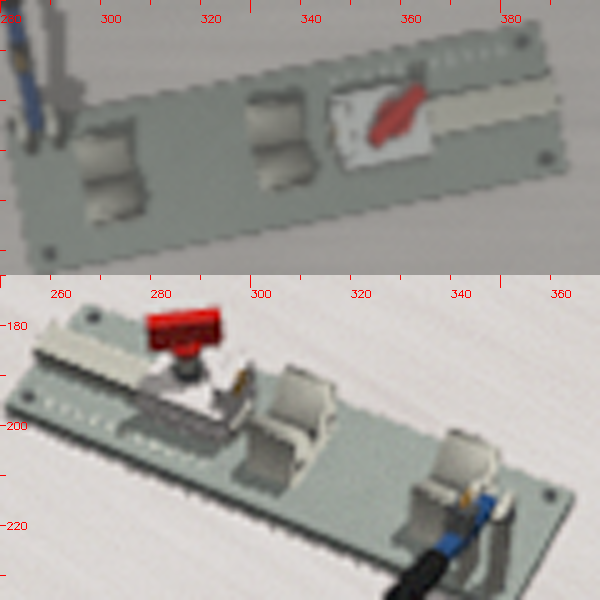

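View pics/c2.png

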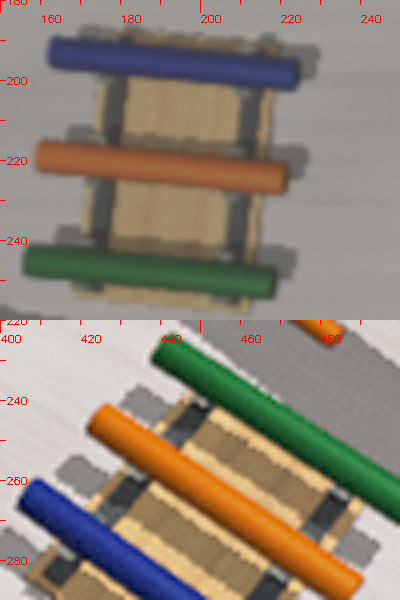

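The crops confirm the choice. The amber rod in the rest runs from about (158.7,218.7) to (222,224.5) in top, which is about 180 mm. The knob bar in top is centred near (359,199). Next is a fit of rough poses.

Run:
```python
from h import *
from scipy.optimize import least_squares
obs=[('top0',387.5,179.5,210,45,12),('top0',393.3,209.5,210,-45,12),('top0',287.5,229.5,-110,-45,12),
('scene0',251,196.4,210,45,12),('scene0',267,176,210,-45,12),('scene0',365.4,213.4,-110,-45,12)]
def f(p):
    r=[]
    for n,u,v,x,y,z in obs:
        x=x+p[3]; X=[p[0]+x*np.cos(p[2])-y*np.sin(p[2]),p[1]+x*np.sin(p[2])+y*np.cos(p[2]),z]
        r+=list(np.array(proj(n,np.array([X[0],X[1],z])/1e3))-(u,v))
    return r
# offset degenerate: fix 0
q=least_squares(lambda p:f([*p,0]),[600,-100,-1.4]); print(q.x,np.round(q.fun,1))
p=q.x;c,s=np.cos(p[2]),np.sin(p[2])
J=lambda X:np.array([c*(X[0]-p[0])+s*(X[1]-p[1]),-s*(X[0]-p[0])+c*(X[1]-p[1])])
for u,v in [(297,201.5),(307,199.5),(298.5,219),(309,216),(329.5,195),(340.5,193),(333,212.5),(343,209.5)]:
    print('block',J(1e3*atz('top0',u,v,.052)[:2]).round(1))
k=tri(('top0',359.3,198.5),('scene0',286.5,180));print('knob',k, J(1e3*k[0][:2]))
a=[tri(('top0',158.7,218.7),('scene0',484,291-5)),tri(('top0',222,224.5),('scene0',427,248-4))]
print(a)
for u,v in[(158.7,218.7),(222,224.5)]: print(atz('top0',u,v,.0437))
```

```text
[553.40525254 -85.82682705  -1.38384128] [-0.7 -0.8 -0.3 -0.9 -1.9 -0.  -0.8 -1.7 -0.1 -1.6 -0.3 -0.9]
block [-60.7  25. ]
block [-31.6  25.2]
block [-65.9 -25. ]
block [-35.  -22.3]
block [33.9 25.5]
block [65.8 25.1]
block [ 34.  -25.6]
block [ 63.6 -22.6]
knob (array([ 0.57161659, -0.1973313 ,  0.07573406]), [np.float64(0.1), np.float64(0.1)]) [112.94638237  -2.83109787]
[(array([0.52184354, 0.37056941, 0.04571247]), [np.float64(5.3), np.float64(5.3)]), (array([0.50064965, 0.19962229, 0.04082673]), [np.float64(5.4), np.float64(5.4)])]
[0.52029098 0.37652021 0.0437    ]
[0.50261125 0.19403144 0.0437    ]
```

send_rows(motion=[{"claw": -0.1,"slide": [-40,-21,0]},{"claw": -0.1,"slide": [-80,-43,0]},{"claw": -0.1,"slide": [-120,-64,0]},{"claw": -0.1,"slide": [-160,-85,0]},{"claw": -0.1,"slide": [-200,-107,0]}])

```text
invalid input
```

send_rows(motion=[{"claw": -0.1,"slide": [-40,-21,0]},{"claw": -0.1,"slide": [-80,-43,0]},{"claw": -0.1,"slide": [-120,-64,0]},{"claw": -0.1,"slide": [-160,-85,0]},{"claw": -0.1,"slide": [-184,-98,0]}])

```text
invalid input
```

Run:
```python
from h import *
s=st();print(s['time'],s['position'],s['tool_rot'],s['joint_positions'],s['qd'].round(2))
snap('wrist','w1')
```

```text
0.15 [0.21719355 0.61223327 0.24373182] [-5.32772132e-01 -3.09592884e+00  2.24120742e-03] [-1.21587116  0.3216285  -0.07007086  1.4513879   0.02259787  1.37079773
 -0.05692302] [ 0. -0. -0. -0.  0. -0.  0.]
```

View pics/w1.png

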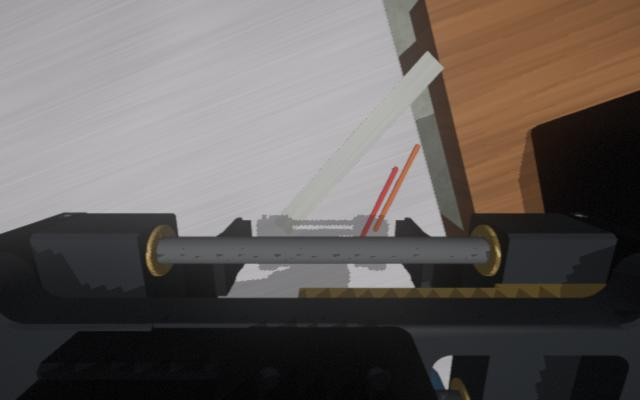

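The moves were refused because delta_rot is required in every row. The wrist view shows my fingers at about (235,250) and (410,250), with a clear view above row 210.

send_rows(motion=[{"claw": -0.1,"slide": [-40,-21,0],"delta_rot": [0,0,0]},{"claw": -0.1,"slide": [-80,-43,0],"delta_rot": [0,0,0]},{"claw": -0.1,"slide": [-120,-64,0],"delta_rot": [0,0,0]},{"claw": -0.1,"slide": [-160,-85,0],"delta_rot": [0,0,0]},{"claw": -0.1,"slide": [-200,-107,0],"delta_rot": [0,0,0]}])

```text
time: 0.7
position: [0.371, 0.4434, 0.2445]
tool_rot: [0.532, 3.096, 0.0]
ft_force: [0.8, 0.4, 0.6]
grip_width: 0.633
grip_force: 0.0
```

send_rows(motion=[{"claw": -0.1,"slide": [-40,-21,0],"delta_rot": [0,0,0]},{"claw": -0.1,"slide": [-80,-43,0],"delta_rot": [0,0,0]},{"claw": -0.1,"slide": [-120,-64,0],"delta_rot": [0,0,0]},{"claw": -0.1,"slide": [-160,-85,0],"delta_rot": [0,0,0]},{"claw": -0.1,"slide": [-184,-98,0],"delta_rot": [0,0,0]}])

```text
time: 1.2
position: [0.5133, 0.2869, 0.2446]
tool_rot: [0.54, 3.093, -0.002]
ft_force: [0.3, 0.0, 0.4]
grip_width: 0.451
grip_force: 0.0
```

Run:
```python
from h import *
s=st();print(s['time'],s['position'],s['tool_rot'],s['joint_positions'],s['grip_width'])
snap('wrist','w1')
for p in([.5203,.3765,.0437],[.5026,.194,.0437],[.5716,-.1973,.082]): print(proj('w1',p))
```

```text
1.2 [0.51326776 0.28690285 0.24460523] [ 5.39625600e-01  3.09345513e+00 -1.95495078e-03] [-0.73171462  0.18731749  0.20134699  1.61983173 -0.03636155  1.33801634
  0.69997361] 0.4514865857299765
(np.float64(395.25372787223824), np.float64(160.14438910402902))
(np.float64(249.64135126218292), np.float64(196.55749750801803))
(np.float64(-18.527627137010597), np.float64(353.9390264230618))
```

send_rows(motion=[{"claw": -0.3,"slide": [-22,-44,4],"delta_rot": [0,0,0.09]},{"claw": -0.3,"slide": [-44,-87,8],"delta_rot": [0,0,0.18]},{"claw": -0.3,"slide": [-66,-131,12],"delta_rot": [0,0,0.27]},{"claw": -0.3,"slide": [-88,-174,16],"delta_rot": [0,0,0.36]},{"claw": -0.3,"slide": [-110,-218,20],"delta_rot": [0,0,0.44]}])

```text
time: 1.75
position: [0.5413, 0.0474, 0.2245]
tool_rot: [1.2, 2.903, 0.001]
ft_force: [1.0, -0.2, 0.3]
grip_width: 0.348
grip_force: 0.0
```

Run:
```python
from h import *
im=cv2.imread('pics/w1.png');h=cv2.cvtColor(im,cv2.COLOR_BGR2HSV)
m=cv2.inRange(h,(5,150,80),(20,255,255));m[235:]=0
n,l,s,c=cv2.connectedComponentsWithStats(m)
for i in range(1,n):
    if s[i,4]>300:
        r=cv2.minAreaRect(np.argwhere(l==i)[:,::-1].astype(np.float32));print(s[i],r)
print(move([.5716,-.1973,.2]),st()['position'],st()['tool_rot'])
```

```text
[ 250  155  145   49 2608] ((321.7059326171875, 178.32354736328125), (18.91777801513672, 147.70419311523438), 75.96376037597656)
[-194.2 -152.    24.3] [0.54129434 0.04739707 0.2244558 ] [1.19955552e+00 2.90344015e+00 1.02881705e-03]
```

send_rows(motion=[{"claw": -0.3,"slide": [-39,-31,5],"delta_rot": [0,0,0]},{"claw": -0.3,"slide": [-78,-61,10],"delta_rot": [0,0,0]},{"claw": -0.3,"slide": [-117,-92,15],"delta_rot": [0,0,0]},{"claw": -0.3,"slide": [-156,-122,20],"delta_rot": [0,0,0]},{"claw": -0.3,"slide": [-194,-152,24],"delta_rot": [0,0,0]}])

```text
time: 2.25
position: [0.5723, -0.1971, 0.2003]
tool_rot: [1.195, 2.905, 0.001]
ft_force: [1.4, 0.9, 0.5]
grip_width: 0.352
grip_force: 0.0
```

send_rows(motion=[{"claw": -0.3,"slide": [0,0,0],"delta_rot": [0,0,0]},{"claw": -0.3,"slide": [0,0,0],"delta_rot": [0,0,0]}])

```text
time: 2.45
position: [0.5718, -0.1968, 0.2001]
tool_rot: [-1.2, -2.903, 0.0]
ft_force: [0.1, 1.6, 0.3]
grip_width: 0.348
grip_force: 0.0
```

```bash
cat >> h.py <<'E'
def red(f):
    im=cv2.imread(f'pics/{f}.png');h=cv2.cvtColor(im,cv2.COLOR_BGR2HSV)
    m=cv2.inRange(h,(0,150,60),(5,255,255))|cv2.inRange(h,(172,150,60),(180,255,255))
    n,l,s,c=cv2.connectedComponentsWithStats(m)
    for i in range(1,n):
        if s[i,4]>200: print(s[i],cv2.minAreaRect(np.argwhere(l==i)[:,::-1].astype(np.float32)))
E
python3 - <<'E'
from h import *
s=st();print(s['time'],s['position'],s['tool_rot'],s['joint_positions'],s['ft_force'])
snap('wrist','w2');red('w2')
print(proj('w2',[.5716,-.1973,.082]))
im=cv2.imread('pics/w2.png')[0:300,120:520];cv2.imwrite('pics/c3.png',cv2.resize(im,None,fx=2,fy=2,interpolation=cv2.INTER_CUBIC))
E
```

```text
2.45 [ 0.57183566 -0.19677921  0.20007059] [-1.19957044e+00 -2.90253379e+00  3.71430550e-04] [-0.19363722  0.2750756   0.57560086  1.64773704 -0.15541174  1.26583388
  1.19874088] [0.07172896 1.56644912 0.32053078]
(np.float64(322.9099919765921), np.float64(196.77999958355102))
```

View pics/c3.png

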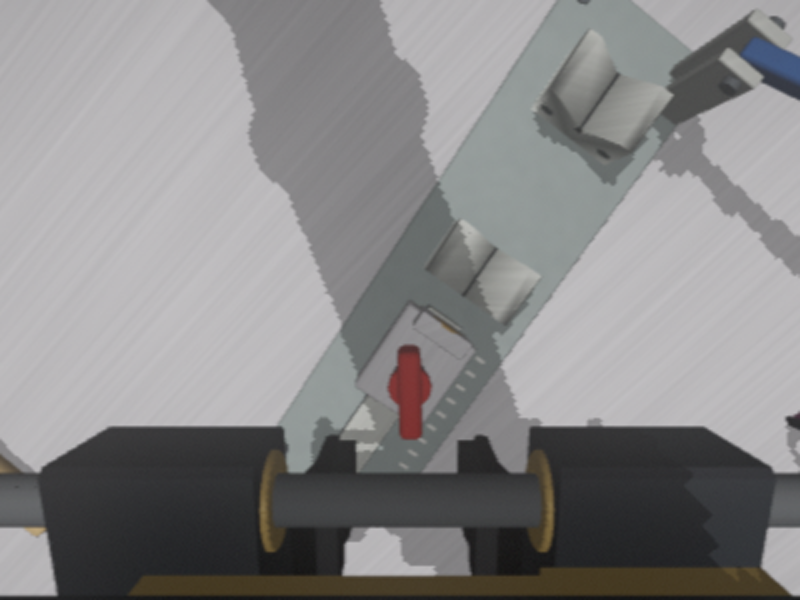

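The crop shows the red bar nearly vertical, from (408,348) to (410,437), which is w2 col about 324.5, rows 174–218. So it already lines up with the tool's x. The fingers' middle is at about col 323.4, and the V-blocks, post and scoring arm lie where I expected. I'll sharpen the measurement by segmentation and a lower second view.

send_rows(motion=[{"claw": -0.3,"slide": [0,0,30],"delta_rot": [0,0,0]},{"claw": -0.3,"slide": [0,0,60],"delta_rot": [0,0,0]},{"claw": -0.3,"slide": [0,0,60],"delta_rot": [0,0,0]},{"claw": -0.3,"slide": [0,0,60],"delta_rot": [0,0,0]}])

```text
time: 2.9
position: [0.5727, -0.1937, 0.1409]
tool_rot: [-1.191, -2.906, -0.001]
ft_force: [-0.1, -1.3, 0.0]
grip_width: 0.354
grip_force: 0.0
```

```bash
cat >> h.py <<'E'
def red(f,amin=150):
    im=cv2.imread(f'pics/{f}.png').astype(int);m=((im[...,2]>1.8*im[...,1])&(im[...,2]>1.8*im[...,0])&(im[...,2]>70)).astype(np.uint8)
    m[240:]=0
    n,l,s,c=cv2.connectedComponentsWithStats(m)
    for i in range(1,n):
        if s[i,4]>amin:
            print(s[i]); yy,xx=np.nonzero(l==i)
            for v in range(s[i,1],s[i,1]+s[i,3],4): print(v,xx[yy==v].min(),xx[yy==v].max(),end='; ')
            print()
E
python3 - <<'E'
from h import *
print(st()['position'],st()['tool_rot'])
snap('wrist','w3')
for f in('w2','w3'):red(f)
c=np.load('pics/w3.npz');print(c['cx'],c['cy'])
s=st();Rt=R.from_rotvec(s['tool_rot'])
for z in(-.1,-.03,0,.02,.03,.06):print(z,proj('w3',s['position']+Rt.apply([0,0,z])),proj('w3',s['position']+Rt.apply([.02,0,z])))
E
```

```text
[ 0.57265205 -0.19373757  0.14085634] [-1.19135852e+00 -2.90610330e+00 -9.61364212e-04]
[315 176  20  43 550]
176 321 327; 180 320 329; 184 319 329; 188 316 333; 192 315 334; 196 315 334; 200 318 331; 204 320 329; 208 320 329; 212 320 329; 216 320 330; 
[308 193  27  44 789]
193 316 326; 197 314 327; 201 314 327; 205 311 331; 209 309 333; 213 308 334; 217 309 333; 221 311 331; 225 315 327; 229 315 327; 233 315 328; 
322.93520587505765 194.50584281604736
-0.1 (np.float64(325.33312608985204), np.float64(487.7506633423882)) (np.float64(325.65156030790877), np.float64(403.18611804396903))
-0.03 (np.float64(323.96645994572555), np.float64(284.6580981476478)) (np.float64(324.04359937123536), np.float64(241.10407404458695))
0 (np.float64(323.75863478547797), np.float64(253.7743705539933)) (np.float64(323.81357967039463), np.float64(217.9181480546498))
0.02 (np.float64(323.6596712456846), np.float64(239.06795579150216)) (np.float64(323.70530816399094), np.float64(207.00440838314387))
0.03 (np.float64(323.6182137042395), np.float64(232.90718384662398)) (np.float64(323.66018994597454), np.float64(202.4565037475818))
0.06 (np.float64(323.51698056400346), np.float64(217.86349653379455)) (np.float64(323.55060466222176), np.float64(191.41033566115087))
```

send_rows(motion=[{"claw": -0.3,"slide": [0,0,0],"delta_rot": [0,0,0]},{"claw": -0.3,"slide": [0,0,0],"delta_rot": [0,0,0]}])

```text
time: 3.15
position: [0.5733, -0.1957, 0.1422]
tool_rot: [1.194, 2.903, 0.001]
ft_force: [0.1, 0.3, -0.3]
grip_width: 0.352
grip_force: 0.0
```

Run:
```python
from h import *
im=snap('wrist','w4');s=st();print(s['position'],s['tool_rot'],s['ft_force'],s['qd'].round(3))
red('w4')
for f,u,v0,v1 in(('w2',324.7,175.5,218.5),('w3',321,192.5,236.5)):
    a=atz(f,u if f!='w2' else 324.2,v0,.09);b=atz(f,u,v1,.09);print(a,b,(a+b)/2,np.linalg.norm(a-b),np.arctan2(*(a-b)[:2][::-1]))
print(tri(('w2',324.5,194),('w3',321,213)),atz('w2',324.5,194,.066),atz('w3',321,213,.066))
```

```text
[ 0.57310276 -0.19572264  0.14190169] [1.19442562e+00 2.90336730e+00 1.12998928e-03] [-0.36663266  0.33334868 -1.00464052] [ 0.003  0.004 -0.001  0.008 -0.002 -0.002  0.   ]
[310 189  26  48 836]
189 320 324; 193 315 328; 197 315 328; 201 313 331; 205 311 334; 209 310 335; 213 310 334; 217 312 333; 221 316 329; 225 316 329; 229 316 329; 233 316 329; 
[ 0.55708945 -0.1812136   0.09      ] [ 0.58603053 -0.2093502   0.09      ] [ 0.57155999 -0.1952819   0.09      ] 0.04036402087899102 2.370287948928711
[ 0.55714966 -0.18096639  0.09      ] [ 0.58025379 -0.20380766  0.09      ] [ 0.56870172 -0.19238703  0.09      ] 0.03248883169645255 2.3619155116066697
(array([ 0.57475119, -0.1983656 ,  0.05868994]), [np.float64(0.2), np.float64(0.2)]) [ 0.57358748 -0.19703903  0.066     ] [ 0.57300079 -0.19681172  0.066     ]
```

send_rows(motion=[{"claw": -0.4,"slide": [1,-0.8,20],"delta_rot": [0,0,0]},{"claw": -0.4,"slide": [1,-0.8,40],"delta_rot": [0,0,0]},{"claw": -0.4,"slide": [1,-0.8,56],"delta_rot": [0,0,0]},{"claw": -0.4,"slide": [1,-0.8,56],"delta_rot": [0,0,0]},{"claw": -0.4,"slide": [1,-0.8,56],"delta_rot": [0,0,0]}], grip_force=3)

```text
time: 3.7
position: [0.5712, -0.1957, 0.0848]
tool_rot: [1.196, 2.905, -0.0]
ft_force: [-0.1, 0.5, -0.0]
grip_width: 0.3
grip_force: 0.0
```

Run:
```python
from h import *
for f in('w5','w6'): snap('wrist',f);s=st();print(s['position'],s['ft_force'],s['grip_width']);red(f,20)
s=st();Rt=R.from_rotvec(s['tool_rot'])
for z in(-.03,-.005,0):print(z,proj('w6',s['position']+Rt.apply([0.02,0,z])))
im=cv2.imread('pics/w6.png')[150:300,200:440];cv2.imwrite('pics/c4.png',cv2.resize(im,None,fx=3,fy=3,interpolation=cv2.INTER_CUBIC))
```

```text
[ 0.57164583 -0.19586924  0.08538918] [-0.60890332 -0.47305654  0.77091548] 0.2998408252067337
[309 209  32  28 600]
209 320 329; 213 317 332; 217 316 332; 221 315 334; 225 314 334; 229 313 337; 233 310 340; 
[ 0.57187097 -0.19591591  0.08570773] [-0.75883171 -0.89751176  0.45349685] 0.2982666302840314
[308 207  33  30 628]
207 326 326; 211 317 331; 215 316 332; 219 315 333; 223 314 333; 227 313 336; 231 310 339; 235 308 340; 
-0.03 (np.float64(324.5567411908714), np.float64(238.4963781062548))
-0.005 (np.float64(324.2412484862458), np.float64(218.95628592649734))
0 (np.float64(324.19071152634154), np.float64(215.82627106233238))
```

View pics/c4.png

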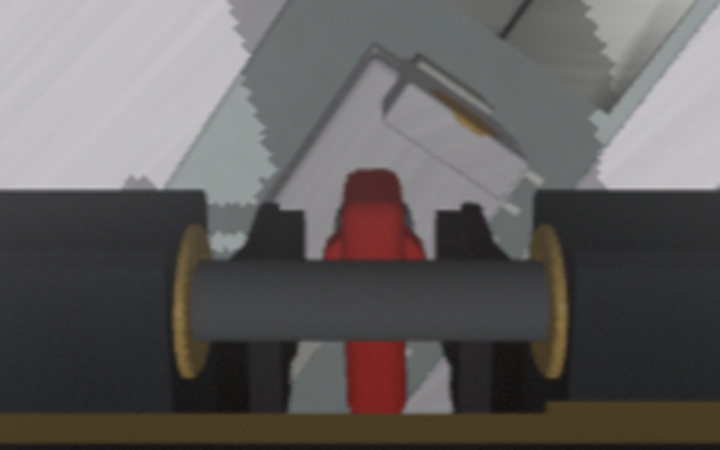

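The view shows the bar between the fingers. The finger edges at (303,436) in the crop centre on 369.5 and the bar on about 373.5, so the hand is 0.5 mm off. I'll correct that and close softly.

send_rows(motion=[{"claw": -0.6,"slide": [0,0.5,0],"delta_rot": [0,0,0]},{"claw": -0.65,"slide": [0,0.5,0],"delta_rot": [0,0,0]},{"claw": -0.7,"slide": [0,0.5,0],"delta_rot": [0,0,0]},{"claw": -0.72,"slide": [0,0.5,0],"delta_rot": [0,0,0]},{"claw": -0.74,"slide": [0,0.5,0],"delta_rot": [0,0,0]}], grip_force=3)

```text
time: 4.3
position: [0.5717, -0.195, 0.0847]
tool_rot: [1.195, 2.905, 0.001]
ft_force: [0.7, 1.2, 0.4]
grip_width: 0.14
grip_force: 0.4
```

send_rows(motion=[{"claw": -0.76,"slide": [0,0,0],"delta_rot": [0,0,0]},{"claw": -0.78,"slide": [0,0,0],"delta_rot": [0,0,0]},{"claw": -0.8,"slide": [0,0,0],"delta_rot": [0,0,0]}])

```text
time: 4.6
position: [0.5718, -0.1949, 0.0847]
tool_rot: [1.195, 2.905, 0.001]
ft_force: [0.5, 1.6, 0.1]
grip_width: 0.132
grip_force: 3.0
```

Run:
```python
from h import *
F=[]
for i in range(6):
    snap('wrist','w7');s=st();F.append(np.r_[s['position'],s['ft_force']])
F=np.array(F);print(F.mean(0).round(4),F.std(0).round(4),s['grip_width'],s['grip_force'],s['torque'],s['time'])
print('tool axes',R.from_rotvec(s['tool_rot']).inv().apply(F[:,3:].mean(0)))
```

```text
[ 0.5718 -0.1949  0.0847  1.0706  0.7902  0.7734] [0.     0.     0.     0.3042 0.7928 0.3781] 0.13289032816332272 3.000025190412998 [ 0.28107411 -0.35639506 -0.00532484] 4.9
tool axes [-0.20490023  1.31529453 -0.77241663]
```

Run:
```python
from h import *
P=[atz('w2',u,v,.034)[:2] for u,v in((428.5,37.5),(411,65),(368.5,123.5),(355,146))]
P=np.array(P);print(P.round(4))
vx,vy,x0,y0=cv2.fitLine(P.astype(np.float32),cv2.DIST_L2,0,0,0).ravel()
if vy>0: vx,vy=-vx,-vy
print('yaw',np.arctan2(vy,vx))
d=np.array([vx,vy]);p0=np.array([x0,y0]);s=(P-p0)@d;print(s,'resid',np.cross(d,P-p0))
t=np.array([.5718,-.1949]);b=np.array([-.711,.703])
# intersection t+k b on the V line
k=-np.cross(d,t-p0)/np.cross(d,b);print('along bar to axis mm',k*1e3,t+k*b)
# V-block outer ends -> origin: s of far end =-65, last = +65 
o=p0+d*(s[0]+s[-1])/2;print('origin',o)
for q in(t,t+k*b):print((q-o)@d)
```

```text
[[ 0.5394 -0.0194]
 [ 0.5462 -0.0478]
 [ 0.5579 -0.1163]
 [ 0.5649 -0.1423]]
yaw -1.3745396
[-0.06333089 -0.03415876  0.03532702  0.06216265] resid [-0.00038375  0.00080151 -0.00108195  0.00066432]
along bar to axis mm -5.006424398066203 [ 0.57535957 -0.19841952]
origin [ 0.5519864  -0.08085763]
0.11571678322295254
0.11986284986249092<stdin>:7: DeprecationWarning: Arrays of 2-dimensional vectors are deprecated. Use arrays of 3-dimensional vectors instead. (deprecated in NumPy 2.0)
<stdin>:10: DeprecationWarning: Arrays of 2-dimensional vectors are deprecated. Use arrays of 3-dimensional vectors instead. (deprecated in NumPy 2.0)
```

Run:
```python
from h import *
t=np.array([.5718,-.1949]);b=np.array([-.711,.703])
for f,u,v,z in(('w2',324.3,174,.066),('w2',324.3,180,.09),('w2',325,218.5,.09),('w6',323.5,206.7,.066),('w6',323.5,218.3,.09)):
    print(f,v,z,1e3*(atz(f,u,v,z)[:2]-t)@b)
im=cv2.imread('pics/w2.png').astype(int)
for v in range(170,224):print(v,im[v,322:328].mean(0).round().astype(int),end=' ')
```

```text
w2 174 0.066 17.336257828220965
w2 180 0.09 15.996490459259379
w2 218.5 0.09 -20.27759181154582
w6 206.7 0.066 18.346811535205962
w6 218.3 0.09 19.356848958136894
170 [142 140 141] 171 [138 136 139] 172 [ 98  97 114] 173 [57 57 84] 174 [49 49 80] 175 [49 49 82] 176 [50 51 98] 177 [ 52  53 113] 178 [ 54  54 120] 179 [ 54  55 125] 180 [ 54  55 126] 181 [ 54  55 126] 182 [ 54  56 126] 183 [ 55  55 126] 184 [ 54  55 126] 185 [ 54  55 127] 186 [ 54  55 126] 187 [ 54  55 126] 188 [ 53  54 126] 189 [ 54  55 126] 190 [ 54  55 126] 191 [ 53  54 126] 192 [ 53  54 126] 193 [ 53  54 126] 194 [ 54  54 126] 195 [ 53  54 126] 196 [ 53  54 126] 197 [ 53  54 126] 198 [ 52  53 126] 199 [ 52  53 126] 200 [ 52  53 125] 201 [ 52  53 125] 202 [ 52  52 125] 203 [ 52  52 125] 204 [ 51  52 125] 205 [ 52  52 125] 206 [ 51  52 125] 207 [ 51  52 125] 208 [ 51  52 125] 209 [ 50  51 124] 210 [ 50  51 124] 211 [ 50  51 124] 212 [ 50  51 124] 213 [ 50  51 124] 214 [ 50  51 124] 215 [ 49  50 124] 216 [ 49  50 124] 217 [ 49  50 124] 218 [ 49  50 117] 219 [ 65  66 108] 220 [102 103 102] 221 [106 107 102] 222 [106 107 102] 223 [106 106 102]
```

send_rows(motion=[{"claw": -0.85,"slide": [0,0,0],"delta_rot": [0,0,0]},{"claw": -0.85,"slide": [0,0,0],"delta_rot": [0,0,0]}], grip_force=30)

```text
time: 5.1
position: [0.5717, -0.1949, 0.0847]
tool_rot: [1.195, 2.905, 0.001]
ft_force: [2.0, 1.8, 1.6]
grip_width: 0.123
grip_force: 30.0
```

send_rows(motion=[{"claw": -0.85,"slide": [0,0.2,0],"delta_rot": [0,0,0.1]},{"claw": -0.85,"slide": [0,0.3,0],"delta_rot": [0,0,0.2]},{"claw": -0.85,"slide": [-0.1,0.4,0],"delta_rot": [0,0,0.3]},{"claw": -0.85,"slide": [-0.1,0.6,0],"delta_rot": [0,0,0.4]},{"claw": -0.85,"slide": [-0.2,0.7,0],"delta_rot": [0,0,0.5]}])

```text
time: 5.6
position: [0.5725, -0.1944, 0.0847]
tool_rot: [1.881, 2.515, 0.001]
ft_force: [2.1, 2.2, 0.3]
grip_width: 0.126
grip_force: 30.0
```

Run:
```python
from h import *
F=[]
for i in range(5):
    snap('wrist','w8');s=st();F.append(np.r_[s['position'],s['ft_force'],s['torque']])
F=np.array(F);print(F.mean(0).round(4),s['grip_width'],s['grip_force'],s['time'],s['tool_rot'],s['joint_positions'])
print('tool axes',R.from_rotvec(s['tool_rot']).inv().apply(F[:,3:6].mean(0)))
```

```text
[ 0.5725 -0.1944  0.0847  2.6562  2.4877  0.7454  0.4585 -0.5683 -0.07  ] 0.12523065523448096 29.999834806658328 5.85 [1.87403557e+00 2.52081326e+00 1.35011277e-03] [-0.23801803  0.40353699  0.63770327  1.76715435 -0.27219506  1.05939785
  0.78798562]
tool axes [ 1.61712253  3.26097902 -0.74199231]
```

send_rows(motion=[{"claw": -0.85,"slide": [0,0.4,0],"delta_rot": [0,0,0.12]},{"claw": -0.85,"slide": [0,0.6,0],"delta_rot": [0,0,0.24]},{"claw": -0.85,"slide": [-0.1,0.8,0],"delta_rot": [0,0,0.36]},{"claw": -0.85,"slide": [-0.2,1.0,0],"delta_rot": [0,0,0.48]},{"claw": -0.85,"slide": [-0.3,1.2,0],"delta_rot": [0,0,0.6]}])

```text
time: 6.35
position: [0.5736, -0.1944, 0.0848]
tool_rot: [-2.54, -1.848, -0.001]
ft_force: [2.5, 1.8, 1.0]
grip_width: 0.122
grip_force: 30.0
```

send_rows(motion=[{"claw": -0.85,"slide": [0,0.1,0],"delta_rot": [0,0,0.08]},{"claw": -0.85,"slide": [0,0.2,0],"delta_rot": [0,0,0.16]},{"claw": -0.85,"slide": [0,0.2,0],"delta_rot": [0,0,0.2]},{"claw": -0.85,"slide": [0,0.2,0],"delta_rot": [0,0,0.2]}])

```text
time: 6.75
position: [0.574, -0.1946, 0.0847]
tool_rot: [2.708, 1.591, 0.001]
ft_force: [3.6, 1.4, 2.0]
grip_width: 0.124
grip_force: 30.0
```

Run:
```python
from h import *
F=[]
for i in range(5):
    snap('wrist','w9');s=st();F.append(np.r_[s['position'],s['ft_force'],s['torque']])
F=np.array(F);print(F.mean(0).round(4),s['grip_width'],s['grip_force'],s['time'],s['tool_rot'],s['joint_positions'])
print('tool axes',R.from_rotvec(s['tool_rot']).inv().apply(F[:,3:6].mean(0)))
im=cv2.imread('pics/w9.png')[150:300,200:440];cv2.imwrite('pics/c5.png',cv2.resize(im,None,fx=3,fy=3,interpolation=cv2.INTER_CUBIC))
```

```text
[ 0.574  -0.1946  0.0848  3.8016  2.3835  1.4988  0.4542 -0.7442 -0.008 ] 0.12414755073710818 30.000017741695046 7.0 [2.70890831e+00 1.59061900e+00 1.65204770e-03] [-0.35626215  0.44808987  0.79526466  1.76738584 -0.35983284  1.07684797
  0.05440994]
tool axes [ 3.93487781  2.15966237 -1.49415196]
```

send_rows(motion=[{"claw": -0.6,"slide": [0,0,0],"delta_rot": [0,0,0]},{"claw": -0.4,"slide": [0,0,0],"delta_rot": [0,0,0]},{"claw": -0.3,"slide": [0,0,-30],"delta_rot": [0,0,0]},{"claw": -0.3,"slide": [0,0,-75],"delta_rot": [0,0,0]},{"claw": -0.3,"slide": [0,0,-125],"delta_rot": [0,0,0]}])

```text
time: 7.5
position: [0.5709, -0.1957, 0.2091]
tool_rot: [-2.709, -1.586, 0.008]
ft_force: [0.9, -0.1, -0.2]
grip_width: 0.339
grip_force: 0.0
```

send_rows(motion=[{"claw": -0.3,"slide": [40,0,0],"delta_rot": [0,0,-0.1]},{"claw": -0.3,"slide": [60,0,0],"delta_rot": [0,0,-0.2]},{"claw": -0.3,"slide": [60,0,0],"delta_rot": [0,0,-0.3]},{"claw": -0.3,"slide": [60,0,0],"delta_rot": [0,0,-0.3]},{"claw": -0.3,"slide": [60,0,0],"delta_rot": [0,0,-0.3]}])

```text
time: 8.0
position: [0.6015, -0.144, 0.209]
tool_rot: [-2.446, -1.971, 0.003]
ft_force: [-1.3, -0.3, -0.3]
grip_width: 0.353
grip_force: 0.0
```

Run:
```python
from h import *
s=st();print(s['position'],s['tool_rot'],s['time'],s['grip_width'])
snap('wrist','w10');snap('top','top1');red('w10')
print('knob',proj('w10',[.572,-.197,.08]),'vee',proj('w10',[.5525,-.083,.034]))
a=cv2.imread('pics/top0.png')[180:215,340:390];b=cv2.imread('pics/top1.png')[180:215,340:390]
im=cv2.imread('pics/w10.png')[0:240,180:480];im=cv2.resize(im,None,fx=2,fy=2,interpolation=cv2.INTER_CUBIC)
ab=cv2.resize(np.hstack([a,b]),(600,210),interpolation=cv2.INTER_CUBIC);ab=ab[:120] if 0 else cv2.resize(ab,(343,120))
pad=np.zeros((120,600,3),np.uint8);pad[:,:343]=ab
cv2.imwrite('pics/c6.png',np.vstack([im,pad]))
```

```text
[ 0.60154943 -0.14404976  0.20904238] [-2.4458888  -1.97082022  0.00312421] 8.0 0.35313852506568816
knob (np.float64(306.5328570175632), np.float64(248.06621707732387)) vee (np.float64(267.94890511205176), np.float64(139.19901357128623))
```

View pics/c6.png

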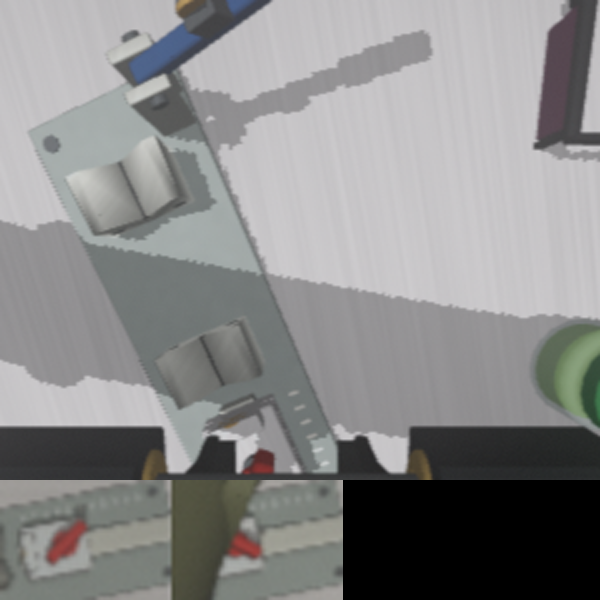

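The bar now lies about 75° clockwise of where it was, so the knob is tight. The V grooves run (121,160)–(144,218) and (203,336)–(223,382) in the crop. The post's top front edge runs (207,420)–(258,397). Now I'll refine the jig and rod poses.

```bash
python3 - <<'E' 2>/dev/null
from h import *
P=np.array([atz('w10',u/2+180,v/2,.034)[:2] for u,v in((121,160),(144,218),(203,336),(223,382))]);print(P.round(4))
vx,vy,x0,y0=cv2.fitLine(P.astype(np.float32),cv2.DIST_L2,0,0,0).ravel()
if vy>0: vx,vy=-vx,-vy
d=np.array([vx,vy]);n=np.array([-vy,vx]);p0=np.array([x0,y0]);s=(P-p0)@d
print('yaw',np.arctan2(vy,vx),s,(P-p0)@n)
o=p0+d*s.mean();print('origin',o)
for u,v in((207,420),(258,397),(232,408)):
    q=atz('w10',u/2+180,v/2,.06)[:2]-o;print('post',q@d,q@n)
# fuse with earlier
print('w2-based rod ends / rod')
E1=[(160+0,0)]
c=((321.706,178.324),(18.918,147.704),75.964);a=np.deg2rad(c[2]);
# long axis direction
bx=cv2.boxPoints(c);print(bx)
e=sorted([tuple((bx[i]+bx[(i+1)%4])/2) for i in range(4) if np.linalg.norm(bx[i]-bx[(i+1)%4])<50]);print(e)
for u,v in e:print(atz('w1',u,v,.0437))
for(a,b) in zip([(222,224.5),(158.7,218.7)],e):print('tri',tri(('top0',*a),('w1',*b)))
E
```

```text
[[ 0.5402 -0.0184]
 [ 0.5441 -0.0488]
 [ 0.5591 -0.1168]
 [ 0.5638 -0.1448]]
yaw -1.3790143 [-0.06484448 -0.03424972  0.0353526   0.06374161] [ 0.00079872 -0.00122636  0.00061519 -0.00018753]
origin [ 0.55179495 -0.0822302 ]
post 0.07481418976874267 -0.011526790912066081
post 0.07395383828779098 0.018527761838840508
post 0.0740274916772517 0.0034494704739272495
w2-based rod ends / rod
[[247.76485 187.05885]
 [391.05893 151.23598]
 [395.64716 169.58916]
 [252.35306 205.41203]]
[(np.float32(250.05896), np.float32(196.23544)), (np.float32(393.35303), np.float32(160.41257))]
[0.50239629 0.19465044 0.0437    ]
[0.51983652 0.37426023 0.0437    ]
tri (array([0.50262519, 0.19426341, 0.04252392]), [np.float64(0.1), np.float64(0.1)])
tri (array([0.5191947 , 0.37363795, 0.05025681]), [np.float64(0.9), np.float64(0.9)])
```

send_rows(motion=[{"claw": 0.05,"slide": [43,-20,0],"delta_rot": [0,0,0]},{"claw": 0.05,"slide": [86,-40,0],"delta_rot": [0,0,0]},{"claw": 0.05,"slide": [130,-60,0],"delta_rot": [0,0,0]},{"claw": 0.05,"slide": [173,-80,0],"delta_rot": [0,0,0]},{"claw": 0.05,"slide": [216,-99,0],"delta_rot": [0,0,0]}])

```text
time: 8.6
position: [0.5501, 0.0902, 0.2096]
tool_rot: [-2.445, -1.973, -0.0]
ft_force: [1.4, 0.7, -0.2]
grip_width: 0.525
grip_force: 0.0
```

send_rows(motion=[{"claw": 0.05,"slide": [43,-20,0],"delta_rot": [0,0,0]},{"claw": 0.05,"slide": [86,-40,0],"delta_rot": [0,0,0]},{"claw": 0.05,"slide": [130,-60,0],"delta_rot": [0,0,0]},{"claw": 0.05,"slide": [174,-79,0],"delta_rot": [0,0,0]},{"claw": 0.05,"slide": [174,-79,0],"delta_rot": [0,0,0]}])

```text
time: 9.1
position: [0.5066, 0.2843, 0.2088]
tool_rot: [-2.429, -1.986, -0.0]
ft_force: [-0.5, -0.2, -0.7]
grip_width: 0.525
grip_force: 0.0
```

send_rows(motion=[{"claw": 0.05,"slide": [0,0,40],"delta_rot": [0,0,-0.117]},{"claw": 0.05,"slide": [0,0,60],"delta_rot": [0,0,-0.117]},{"claw": 0.05,"slide": [0,0,60],"delta_rot": [0,0,-0.117]},{"claw": 0.05,"slide": [0,0,60],"delta_rot": [0,0,-0.117]},{"claw": 0.05,"slide": [0,0,60],"delta_rot": [0,0,-0.117]}])

```text
time: 9.6
position: [0.5111, 0.276, 0.1512]
tool_rot: [2.323, 2.114, 0.004]
ft_force: [-0.1, -0.3, 0.9]
grip_width: 0.525
grip_force: 0.0
```

Run:
```python
from h import *
snap('wrist','w11');s=st();print(s['position'],s['tool_rot'],s['time'],s['grip_width'],s['joint_positions'])
t=s['tool_rot'];print('a',2*np.arctan2(t[1],t[0])-np.pi/2,'wanted -.097','to grasp',move([.5101,.2745,.047]))
im=cv2.imread('pics/w11.png');h=cv2.cvtColor(im,cv2.COLOR_BGR2HSV)
m=cv2.inRange(h,(5,150,60),(20,255,255));m[235:]=0
n,l,S,c=cv2.connectedComponentsWithStats(m)
for i in range(1,n):
    if S[i,4]>300:
        print(S[i]);yy,xx=np.nonzero(l==i)
        for v in range(S[i,1],S[i,1]+S[i,3],12):
            u=(xx[yy==v].min()+xx[yy==v].max())/2; print(v,xx[yy==v].min(),xx[yy==v].max(),R.from_rotvec(t).inv().apply(atz('w11',u,v,.0437)-s['position']).round(4))
```

```text
[0.51110125 0.27618244 0.15126557] [2.32306994 2.11439546 0.00439   ] 9.65 0.5235980217512834 [-1.00278273  0.25612932  0.53546825  1.76494625 -0.14210725  1.15604767
 -0.51850998]
a -0.09398196737171127 wanted -.097 to grasp [ -2.   -1.1 104.3]
[ 511    0   52  143 1460]
0 548 562 [0.1578 0.1781 0.1082]
12 544 558 [0.1496 0.1765 0.1082]
24 541 554 [0.1413 0.1754 0.1082]
36 537 550 [0.1328 0.1738 0.1082]
48 533 546 [0.1241 0.1722 0.1082]
60 529 542 [0.1152 0.1706 0.1081]
72 526 537 [0.1063 0.169  0.1081]
84 521 533 [0.0971 0.1669 0.1081]
96 519 529 [0.0877 0.166  0.1081]
108 521 525 [0.0782 0.1668 0.1081]
120 518 521 [0.0685 0.1654 0.108 ]
132 514 516 [0.0586 0.1632 0.108 ]
[ 309   96   28  139 3444]
96 331 331 [0.0878 0.0061 0.1077]
108 311 334 [ 0.0783 -0.0009  0.1077]
120 310 334 [ 0.0686 -0.0013  0.1077]
132 310 335 [ 0.0587 -0.0009  0.1077]
144 310 335 [ 0.0486 -0.0009  0.1077]
156 310 335 [ 0.0383 -0.0009  0.1076]
168 310 335 [ 0.0278 -0.001   0.1076]
180 310 335 [ 0.0171 -0.001   0.1076]
192 310 335 [ 0.0062 -0.001   0.1076]
204 310 335 [-0.005  -0.001   0.1076]
216 310 335 [-0.0164 -0.001   0.1075]
228 310 334 [-0.028  -0.0015  0.1075]
```

send_rows(motion=[{"claw": 0.05,"slide": [-2,-1,40],"delta_rot": [0,0,0]},{"claw": 0.05,"slide": [-2,-1,80],"delta_rot": [0,0,0]},{"claw": 0.05,"slide": [-2,-1,104],"delta_rot": [0,0,0]},{"claw": 0.05,"slide": [-2,-1,104],"delta_rot": [0,0,0]},{"claw": 0.05,"slide": [-2,-1,104],"delta_rot": [0,0,0]}])

```text
time: 10.15
position: [0.5097, 0.2745, 0.0469]
tool_rot: [2.322, 2.115, 0.002]
ft_force: [0.1, -0.2, 0.2]
grip_width: 0.527
grip_force: 0.0
```

send_rows(motion=[{"claw": -0.35,"slide": [0,0,0],"delta_rot": [0,0,0]},{"claw": -0.5,"slide": [0,0,0],"delta_rot": [0,0,0]},{"claw": -0.6,"slide": [0,0,0],"delta_rot": [0,0,0]},{"claw": -0.7,"slide": [0,0,0],"delta_rot": [0,0,0]},{"claw": -0.7,"slide": [0,0,0],"delta_rot": [0,0,0]}], grip_force=25)

```text
time: 10.65
position: [0.5107, 0.2745, 0.0469]
tool_rot: [2.322, 2.114, 0.006]
ft_force: [4.3, -0.2, 3.5]
grip_width: 0.281
grip_force: 25.0
```

send_rows(motion=[{"claw": -0.7,"slide": [0,0,0],"delta_rot": [0,0,0]},{"claw": -0.7,"slide": [0,0,0],"delta_rot": [0,0,0]}])

```text
time: 10.85
position: [0.5107, 0.2745, 0.0469]
tool_rot: [2.322, 2.114, 0.006]
ft_force: [4.1, 0.7, 5.4]
grip_width: 0.28
grip_force: 25.0
```

send_rows(motion=[{"claw": -0.7,"slide": [0,0,-15],"delta_rot": [0,0,0]},{"claw": -0.7,"slide": [0,0,-45],"delta_rot": [0,0,0]},{"claw": -0.7,"slide": [0,0,-85],"delta_rot": [0,0,0]},{"claw": -0.7,"slide": [0,0,-125],"delta_rot": [0,0,0]},{"claw": -0.7,"slide": [0,0,-153],"delta_rot": [0,0,0]}])

```text
time: 11.35
position: [0.5075, 0.2742, 0.2006]
tool_rot: [-2.321, -2.115, 0.002]
ft_force: [-0.2, 0.4, -1.6]
grip_width: 0.281
grip_force: 25.0
```

send_rows(motion=[{"claw": -0.7,"slide": [-20,4,0],"delta_rot": [0,0,0]},{"claw": -0.7,"slide": [-55,12,0],"delta_rot": [0,0,0]},{"claw": -0.7,"slide": [-95,20,0],"delta_rot": [0,0,0]},{"claw": -0.7,"slide": [-135,28,0],"delta_rot": [0,0,0]},{"claw": -0.7,"slide": [-175,37,0],"delta_rot": [0,0,0]}])

```text
time: 11.85
position: [0.5269, 0.094, 0.1967]
tool_rot: [-2.32, -2.114, 0.007]
ft_force: [0.4, 0.4, -1.7]
grip_width: 0.278
grip_force: 25.0
```

send_rows(motion=[{"claw": -0.7,"slide": [-40,8,0],"delta_rot": [0,0,0]},{"claw": -0.7,"slide": [-80,17,0],"delta_rot": [0,0,0]},{"claw": -0.7,"slide": [-120,25,0],"delta_rot": [0,0,0]},{"claw": -0.7,"slide": [-150,31,0],"delta_rot": [0,0,0]},{"claw": -0.7,"slide": [-161,33,0],"delta_rot": [0,0,0]}])

```text
time: 12.35
position: [0.5447, -0.0717, 0.1971]
tool_rot: [-2.327, -2.107, 0.006]
ft_force: [-0.7, -0.8, -2.3]
grip_width: 0.28
grip_force: 25.0
```

send_rows(motion=[{"claw": -0.7,"slide": [0,0,0],"delta_rot": [0,0,-0.1]},{"claw": -0.7,"slide": [0,0,0],"delta_rot": [0,0,-0.2]},{"claw": -0.7,"slide": [0,0,0],"delta_rot": [0,0,-0.286]},{"claw": -0.7,"slide": [0,0,0],"delta_rot": [0,0,-0.286]},{"claw": -0.7,"slide": [0,0,0],"delta_rot": [0,0,-0.286]}])

```text
time: 12.85
position: [0.5462, -0.0663, 0.1976]
tool_rot: [-1.997, -2.422, 0.002]
ft_force: [-0.1, 0.6, -2.2]
grip_width: 0.283
grip_force: 25.0
```

Run:
```python
from h import *
snap('wrist','w12');s=st();t=s['tool_rot'];print(s['position'],t,s['time'],s['grip_width'],s['ft_force'],s['joint_positions'])
print('a',2*np.arctan2(t[1],t[0])-np.pi/2,'wanted .192',move([.5489,-.0663,.1]))
im=cv2.imread('pics/w12.png');cv2.imwrite('pics/c7.png',im)
```

```text
[ 0.54649786 -0.06640346  0.1978572 ] [-1.99749764e+00 -2.42266946e+00  1.29704151e-03] 12.9 0.27985204376722045 [ 1.05466075 -0.34352196 -1.97998863] [-0.60899409  0.16391325  0.75637602  1.7861588  -0.1188554   1.23973223
  0.37144048]
a -6.0913971858503055 wanted .192 [-0.4  2.5 97.9]
```

View pics/c7.png

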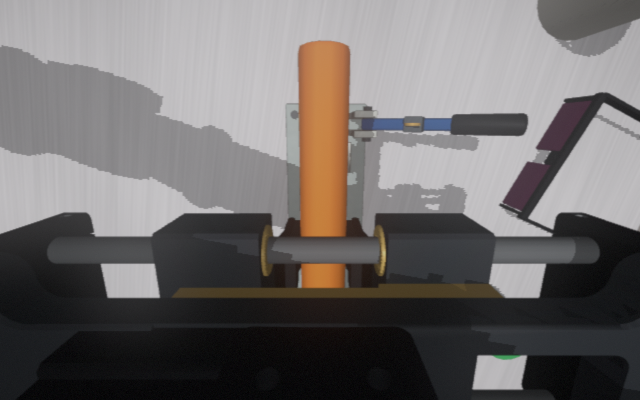

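The picture shows the amber rod held straight, in line with the jig. The rod axis is at col 324 and the plate edges at about 287 and 368, so the tool needs a few mm in +y.

send_rows(motion=[{"claw": -0.7,"slide": [0,2.7,40],"delta_rot": [0,0,0]},{"claw": -0.7,"slide": [0,2.7,80],"delta_rot": [0,0,0]},{"claw": -0.7,"slide": [0,2.7,120],"delta_rot": [0,0,0]},{"claw": -0.7,"slide": [0,2.7,130],"delta_rot": [0,0,0]},{"claw": -0.7,"slide": [0,2.7,130],"delta_rot": [0,0,0]}], grip_force=35)

```text
time: 13.4
position: [0.5486, -0.0662, 0.0673]
tool_rot: [-1.996, -2.423, 0.005]
ft_force: [0.2, -0.5, -1.6]
grip_width: 0.276
grip_force: 35.0
```

```bash
cat >> h.py <<'E'
def ft(k=6):
    F=[]
    for i in range(k):
        ctrl.get_image('top');s=st();F.append(np.r_[s['position'],s['ft_force'],s['torque']])
    F=np.mean(F,0);Rt=R.from_rotvec(s['tool_rot']);t=s['tool_rot']
    o=np.array([.5519,-.082]);d=np.array([.1906,-.9817]);n=np.array([.9817,.1906])
    q=F[:2]-o
    print('t',s['time'],'pos',F[:3].round(4),'jig',(1e3*np.array([q@d,q@n])).round(1),'F jig x,y,z',np.round([F[3:5]@d,F[3:5]@n,F[5]],2),'T jig',np.round([F[6:8]@d,F[6:8]@n,F[8]],2),'grip',s['grip_width'].round(3),s['grip_force'].round(1),'tilt',np.round(Rt.as_matrix()[:2,2],4))
E
python3 -c "
from h import *
ft()"
```

```text
Traceback (most recent call last):
  File "h.py", line 47, in ft
    print('t',s['time'],'pos',F[:3].round(4),'jig',(1e3*np.array([q@d,q@n])).round(1),'F jig x,y,z',np.round([F[3:5]@d,F[3:5]@n,F[5]],2),'T jig',np.round([F[6:8]@d,F[6:8]@n,F[8]],2),'grip',s['grip_width'].round(3),s['grip_force'].round(1),'tilt',np.round(Rt.as_matrix()[:2,2],4))
                                                                                                                                                                                             ^^^^^^^^^^^^^^^^^^^^^
AttributeError: 'float' object has no attribute 'round'
```

send_rows(motion=[{"claw": -0.7,"slide": [0,0,4],"delta_rot": [0,0,0]},{"claw": -0.7,"slide": [0,0,8],"delta_rot": [0,0,0]},{"claw": -0.7,"slide": [0,0,10],"delta_rot": [0,0,0]},{"claw": -0.7,"slide": [0,0,11],"delta_rot": [0,0,0]},{"claw": -0.7,"slide": [0,0,12],"delta_rot": [0,0,0]}])

```text
time: 14.2
position: [0.5498, -0.0664, 0.0564]
tool_rot: [-1.997, -2.425, 0.0]
ft_force: [-0.7, -0.1, -2.1]
grip_width: 0.275
grip_force: 35.0
```

```bash
sed -i "s/s\['grip_width'\].round(3),s\['grip_force'\].round(1)/round(s['grip_width'],3),round(s['grip_force'],1)/" h.py; python3 -c "
from h import *
ft()"
```

```text
t 14.5 pos [ 0.5499 -0.0664  0.0565] jig [-15.7   1. ] F jig x,y,z [ 0.21 -0.06 -2.08] T jig [-0.07 -0.07  0.01] grip 0.277 35.0 tilt [0.0002 0.0001]
```

send_rows(motion=[{"claw": -0.7,"slide": [0,0,0.5],"delta_rot": [0,0,0]},{"claw": -0.7,"slide": [0,0,1],"delta_rot": [0,0,0]}])

```text
time: 14.7
position: [0.5501, -0.0664, 0.0563]
tool_rot: [-1.997, -2.425, -0.001]
ft_force: [-3.4, -0.8, 7.7]
grip_width: 0.271
grip_force: 35.0
```

```bash
python3 -c "
from h import *
ft(4)"
```

```text
t 14.9 pos [ 0.5501 -0.0664  0.0563] jig [-15.7   1.2] F jig x,y,z [-0.52 -2.57  5.4 ] T jig [-0.57  0.11  0.03] grip 0.277 35.0 tilt [0.0002 0.0006]
```

send_rows(motion=[{"claw": -0.7,"slide": [0,0,0.5],"delta_rot": [0,0,0]},{"claw": -0.7,"slide": [0,0,0.8],"delta_rot": [0,0,0]}])

```text
time: 15.1
position: [0.5501, -0.0664, 0.0562]
tool_rot: [-1.997, -2.424, -0.001]
ft_force: [-6.3, 0.3, 13.6]
grip_width: 0.278
grip_force: 35.0
```

```bash
python3 -c "
from h import *
ft(4)"
```

```text
t 15.3 pos [ 0.5501 -0.0664  0.0562] jig [-15.7   1.2] F jig x,y,z [-1.53 -4.73 11.22] T jig [-1.04  0.26  0.04] grip 0.278 35.0 tilt [0.0001 0.0011]
```

send_rows(motion=[{"claw": -0.7,"slide": [0,0,-2],"delta_rot": [0,0,0]},{"claw": -0.7,"slide": [0,-1.4,-2],"delta_rot": [0,0,0]},{"claw": -0.7,"slide": [0,-1.4,-1],"delta_rot": [0,0,0]},{"claw": -0.7,"slide": [0,-1.4,-0.5],"delta_rot": [0,0,0]},{"claw": -0.7,"slide": [0,-1.4,-0.3],"delta_rot": [0,0,0]}])

```text
time: 15.8
position: [0.5487, -0.0666, 0.055]
tool_rot: [1.997, 2.425, 0.0]
ft_force: [0.5, -0.1, 0.8]
grip_width: 0.277
grip_force: 35.0
```

```bash
python3 -c "
from h import *
ft(4)"
```

```text
t 16.0 pos [ 0.5486 -0.0665  0.055 ] jig [-15.8  -0.3] F jig x,y,z [-0.28  0.14 -0.77] T jig [-0.02 -0.05 -0.01] grip 0.282 35.0 tilt [0.0002 0.    ]
```

send_rows(motion=[{"claw": -0.7,"slide": [0,0,0.3],"delta_rot": [0,0,0]},{"claw": -0.7,"slide": [0,0,0.6],"delta_rot": [0,0,0]}])

```text
time: 16.2
position: [0.5487, -0.0665, 0.0549]
tool_rot: [-1.997, -2.425, -0.001]
ft_force: [-1.3, 1.7, 5.1]
grip_width: 0.275
grip_force: 35.0
```

```bash
python3 -c "
from h import *
ft(4)"
```

```text
t 16.4 pos [ 0.5487 -0.0666  0.0549] jig [-15.8  -0.2] F jig x,y,z [-1.13 -1.33  5.06] T jig [-0.41  0.16 -0.04] grip 0.273 35.0 tilt [0.0002 0.0004]
```

send_rows(motion=[{"claw": -0.7,"slide": [0,-0.2,-0.6],"delta_rot": [0,0,0]},{"claw": -0.7,"slide": [-2,-0.2,-0.6],"delta_rot": [0,0,0]},{"claw": -0.7,"slide": [-4,-0.2,-0.6],"delta_rot": [0,0,0]},{"claw": -0.7,"slide": [-6,-0.2,-0.6],"delta_rot": [0,0,0]},{"claw": -0.7,"slide": [-6,-0.2,-0.6],"delta_rot": [0,0,0]}])

```text
time: 16.9
position: [0.5498, -0.0732, 0.055]
tool_rot: [1.997, 2.424, -0.0]
ft_force: [1.7, 0.9, -0.8]
grip_width: 0.278
grip_force: 35.0
```

```bash
python3 -c "
from h import *
ft(4);snap('scene','s2')
im=cv2.imread('pics/s2.png')[170:240,250:370];cv2.imwrite('pics/c8.png',cv2.resize(im,None,fx=5,fy=5,interpolation=cv2.INTER_CUBIC))"
```

```text
t 17.1 pos [ 0.5498 -0.0732  0.0551] jig [-9.1 -0.4] F jig x,y,z [-0.03  1.54 -1.44] T jig [ 0.32 -0.09 -0.06] grip 0.278 35.0 tilt [ 0.0009 -0.0007]
```

send_rows(motion=[{"claw": -0.7,"slide": [-0.5,0,0],"delta_rot": [0,0,0]},{"claw": -0.7,"slide": [-1,0,0],"delta_rot": [0,0,0]}])

```text
time: 17.35
position: [0.5498, -0.0732, 0.0551]
tool_rot: [-1.997, -2.425, -0.001]
ft_force: [2.5, 2.2, 0.7]
grip_width: 0.277
grip_force: 35.0
```

```bash
python3 -c "
from h import *
ft(3)"
```

```text
t 17.5 pos [ 0.5498 -0.0732  0.0551] jig [-9.  -0.4] F jig x,y,z [-1.25  1.57 -1.1 ] T jig [ 0.33  0.11 -0.08] grip 0.278 35.0 tilt [0.0001 0.0004]
```

send_rows(motion=[{"claw": -0.7,"slide": [-0.5,0,0],"delta_rot": [0,0,0]},{"claw": -0.7,"slide": [-0.5,0,0],"delta_rot": [0,0,0]}])

```text
time: 17.7
position: [0.5498, -0.0738, 0.0551]
tool_rot: [-1.997, -2.425, -0.0]
ft_force: [1.3, 1.3, -0.1]
grip_width: 0.281
grip_force: 35.0
```

```bash
python3 -c "
from h import *
ft(4)"
```

```text
t 17.9 pos [ 0.5498 -0.0738  0.0551] jig [-8.4 -0.5] F jig x,y,z [-1.77  1.43  0.21] T jig [ 0.33  0.26 -0.04] grip 0.276 35.0 tilt [0.0002 0.0003]
```

View pics/c8.png

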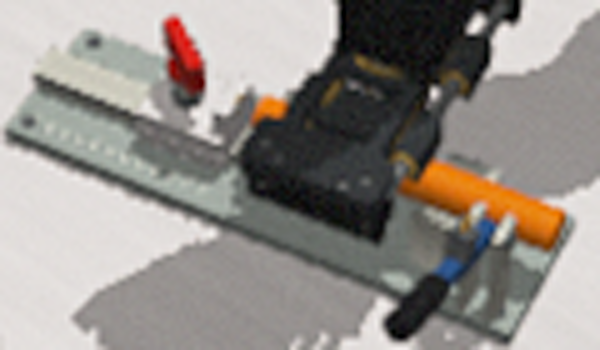

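The picture shows the rod lying in both V-blocks. Its stop end is at about (257,108), only a few mm short of the post face at about (250,95), and the knob and stop are undisturbed. I'll keep sliding in small steps.

send_rows(motion=[{"claw": -0.7,"slide": [-0.7,0.2,0],"delta_rot": [0,0,0]},{"claw": -0.7,"slide": [-1.5,0.2,0],"delta_rot": [0,0,0]},{"claw": -0.7,"slide": [-1.5,0.2,0],"delta_rot": [0,0,0]}])

```text
time: 18.2
position: [0.5503, -0.0757, 0.0551]
tool_rot: [1.997, 2.425, -0.0]
ft_force: [1.3, 1.7, 0.1]
grip_width: 0.28
grip_force: 35.0
```

```bash
python3 -c "
from h import *
ft(4)"
```

```text
t 18.4 pos [ 0.5503 -0.0757  0.0551] jig [-6.5 -0.4] F jig x,y,z [-0.77  1.31 -0.2 ] T jig [ 0.3   0.1  -0.01] grip 0.275 35.0 tilt [ 0.     -0.0003]
```

send_rows(motion=[{"claw": -0.7,"slide": [-0.5,0,0],"delta_rot": [0,0,0]},{"claw": -0.7,"slide": [-1,0,0],"delta_rot": [0,0,0]},{"claw": -0.7,"slide": [-1,0,0],"delta_rot": [0,0,0]}])

```text
time: 18.7
position: [0.5504, -0.0764, 0.055]
tool_rot: [-1.997, -2.425, -0.0]
ft_force: [1.3, 1.2, -0.8]
grip_width: 0.279
grip_force: 35.0
```

```bash
python3 -c "
from h import *
ft(4)"
```

```text
t 18.9 pos [ 0.5504 -0.0765  0.055 ] jig [-5.7 -0.4] F jig x,y,z [-0.97  1.98 -0.64] T jig [ 0.28  0.14 -0.02] grip 0.279 35.0 tilt [0. 0.]
```

send_rows(motion=[{"claw": -0.7,"slide": [-0.5,0.2,0],"delta_rot": [0,0,0]},{"claw": -0.7,"slide": [-1,0.2,0],"delta_rot": [0,0,0]},{"claw": -0.7,"slide": [-1,0.2,0],"delta_rot": [0,0,0]}])

```text
time: 19.2
position: [0.5507, -0.0775, 0.055]
tool_rot: [-1.997, -2.425, 0.0]
ft_force: [0.9, 0.3, -0.3]
grip_width: 0.277
grip_force: 35.0
```

```bash
python3 -c "
from h import *
ft(4)"
```

```text
t 19.4 pos [ 0.5507 -0.0776  0.055 ] jig [-4.6 -0.3] F jig x,y,z [-0.49  1.09 -0.79] T jig [ 0.12  0.07 -0.03] grip 0.277 35.0 tilt [-0.0002 -0.0001]
```

send_rows(motion=[{"claw": -0.7,"slide": [-0.5,0,0],"delta_rot": [0,0,0]},{"claw": -0.7,"slide": [-1,0,0],"delta_rot": [0,0,0]},{"claw": -0.7,"slide": [-1,0,0],"delta_rot": [0,0,0]}])

```text
time: 19.7
position: [0.5509, -0.0786, 0.055]
tool_rot: [-1.997, -2.425, 0.0]
ft_force: [0.5, 1.1, -1.5]
grip_width: 0.277
grip_force: 35.0
```

```bash
python3 -c "
from h import *
ft(4)"
```

```text
t 19.9 pos [ 0.5509 -0.0786  0.055 ] jig [-3.6 -0.3] F jig x,y,z [-0.39 -0.11 -0.73] T jig [ 0.01  0.01 -0.  ] grip 0.278 35.0 tilt [-0.0002 -0.0002]
```

send_rows(motion=[{"claw": -0.7,"slide": [-0.5,0,0],"delta_rot": [0,0,0]},{"claw": -0.7,"slide": [-1,0,0],"delta_rot": [0,0,0]},{"claw": -0.7,"slide": [-1,0,0],"delta_rot": [0,0,0]}])

```text
time: 20.2
position: [0.5511, -0.0795, 0.055]
tool_rot: [-1.997, -2.425, 0.0]
ft_force: [0.3, 0.2, -0.9]
grip_width: 0.277
grip_force: 35.0
```

```bash
python3 -c "
from h import *
ft(4)"
```

```text
t 20.4 pos [ 0.5511 -0.0795  0.055 ] jig [-2.6 -0.3] F jig x,y,z [-0.32 -0.14 -1.15] T jig [-0.1  -0.01 -0.01] grip 0.276 35.0 tilt [-0.0002 -0.0001]
```

send_rows(motion=[{"claw": -0.7,"slide": [-0.5,0,0],"delta_rot": [0,0,0]},{"claw": -0.7,"slide": [-0.8,0,0],"delta_rot": [0,0,0]},{"claw": -0.7,"slide": [-0.8,0,0],"delta_rot": [0,0,0]}])

```text
time: 20.7
position: [0.5513, -0.0802, 0.055]
tool_rot: [-1.997, -2.425, 0.0]
ft_force: [-1.0, 0.5, -1.2]
grip_width: 0.277
grip_force: 35.0
```

```bash
python3 -c "
from h import *
ft(4)"
```

```text
t 20.9 pos [ 0.5513 -0.0802  0.055 ] jig [-1.9 -0.3] F jig x,y,z [-0.38 -1.01 -0.89] T jig [-0.22  0.1  -0.01] grip 0.277 35.0 tilt [-0.0002  0.    ]
```

send_rows(motion=[{"claw": -0.7,"slide": [-0.4,-0.1,0],"delta_rot": [0,0,0]},{"claw": -0.7,"slide": [-0.8,-0.1,0],"delta_rot": [0,0,0]},{"claw": -0.7,"slide": [-0.8,-0.1,0],"delta_rot": [0,0,0]}])

```text
time: 21.2
position: [0.5515, -0.0811, 0.0551]
tool_rot: [1.997, 2.425, 0.0]
ft_force: [-1.6, 0.4, -0.7]
grip_width: 0.275
grip_force: 35.0
```

```bash
python3 -c "
from h import *
ft(4)"
```

```text
t 21.4 pos [ 0.5515 -0.0811  0.0551] jig [-1.  -0.2] F jig x,y,z [-0.52 -0.72 -1.04] T jig [-0.19  0.02  0.04] grip 0.275 35.0 tilt [ 0.0001 -0.0001]
```

send_rows(motion=[{"claw": -0.7,"slide": [-0.4,0,0],"delta_rot": [0,0,0]},{"claw": -0.7,"slide": [-0.8,0,0],"delta_rot": [0,0,0]},{"claw": -0.7,"slide": [-0.8,0,0],"delta_rot": [0,0,0]}])

```text
time: 21.7
position: [0.5516, -0.0817, 0.0551]
tool_rot: [1.997, 2.425, 0.0]
ft_force: [-2.1, 0.5, -1.1]
grip_width: 0.275
grip_force: 35.0
```

```bash
python3 -c "
from h import *
ft(4)"
```

```text
t 21.9 pos [ 0.5516 -0.0817  0.0551] jig [-0.3 -0.2] F jig x,y,z [-0.55 -0.83 -0.8 ] T jig [-0.22  0.04  0.02] grip 0.279 35.0 tilt [0.0001 0.    ]
```

send_rows(motion=[{"claw": -0.7,"slide": [-0.4,-0.1,0],"delta_rot": [0,0,0]},{"claw": -0.7,"slide": [-0.8,-0.1,0],"delta_rot": [0,0,0]},{"claw": -0.7,"slide": [-0.8,-0.1,0],"delta_rot": [0,0,0]}])

```text
time: 22.2
position: [0.5518, -0.0827, 0.0551]
tool_rot: [1.997, 2.425, 0.0]
ft_force: [-1.3, 0.4, -1.5]
grip_width: 0.275
grip_force: 35.0
```

```bash
python3 -c "
from h import *
ft(4)"
```

```text
t 22.4 pos [ 0.5518 -0.0827  0.0551] jig [ 0.7 -0.2] F jig x,y,z [ 0.03 -0.34 -1.19] T jig [-0.12 -0.08  0.01] grip 0.278 35.0 tilt [ 0.0003 -0.0002]
```

send_rows(motion=[{"claw": -0.7,"slide": [-0.4,0,0],"delta_rot": [0,0,0]},{"claw": -0.7,"slide": [-0.8,0,0],"delta_rot": [0,0,0]},{"claw": -0.7,"slide": [-0.8,0,0],"delta_rot": [0,0,0]}])

```text
time: 22.7
position: [0.5519, -0.0833, 0.0551]
tool_rot: [1.997, 2.425, 0.0]
ft_force: [-0.3, -0.1, -1.5]
grip_width: 0.278
grip_force: 35.0
```

```bash
python3 -c "
from h import *
ft(4)"
```

```text
t 22.9 pos [ 0.5519 -0.0833  0.0551] jig [ 1.3 -0.2] F jig x,y,z [-0.02 -0.19 -1.4 ] T jig [-0.05 -0.07 -0.  ] grip 0.278 35.0 tilt [0.0003 0.    ]
```

send_rows(motion=[{"claw": -0.7,"slide": [-0.4,0,0],"delta_rot": [0,0,0]},{"claw": -0.7,"slide": [-0.8,0,0],"delta_rot": [0,0,0]},{"claw": -0.7,"slide": [-0.8,0,0],"delta_rot": [0,0,0]}])

```text
time: 23.2
position: [0.552, -0.0841, 0.0551]
tool_rot: [1.997, 2.425, 0.0]
ft_force: [0.4, -0.3, -1.6]
grip_width: 0.277
grip_force: 35.0
```

```bash
python3 -c "
from h import *
ft(4)"
```

```text
t 23.4 pos [ 0.552  -0.0841  0.0551] jig [ 2.1 -0.3] F jig x,y,z [-0.01  0.23 -1.61] T jig [ 0.01 -0.08  0.01] grip 0.277 35.0 tilt [ 0.0003 -0.    ]
```

send_rows(motion=[{"claw": -0.7,"slide": [-0.4,0,0],"delta_rot": [0,0,0]},{"claw": -0.7,"slide": [-0.8,0,0],"delta_rot": [0,0,0]},{"claw": -0.7,"slide": [-0.8,0,0],"delta_rot": [0,0,0]}])

```text
time: 23.7
position: [0.5522, -0.0847, 0.0551]
tool_rot: [-1.997, -2.425, -0.0]
ft_force: [0.4, 1.2, -0.9]
grip_width: 0.279
grip_force: 35.0
```

```bash
python3 -c "
from h import *
ft(4);snap('scene','s3')
im=cv2.imread('pics/s3.png')[170:240,250:370];cv2.imwrite('pics/c9.png',cv2.resize(im,None,fx=5,fy=5,interpolation=cv2.INTER_CUBIC))"
```

```text
t 23.9 pos [ 0.5522 -0.0848  0.0551] jig [ 2.8 -0.3] F jig x,y,z [-0.58  0.46 -1.08] T jig [-0.01  0.02 -0.04] grip 0.279 35.0 tilt [0.     0.0001]
```

send_rows(motion=[{"claw": -0.7,"slide": [-0.4,0,0],"delta_rot": [0,0,0]},{"claw": -0.7,"slide": [-0.8,0,0],"delta_rot": [0,0,0]},{"claw": -0.7,"slide": [-0.8,0,0],"delta_rot": [0,0,0]}])

```text
time: 24.25
position: [0.5522, -0.0849, 0.0551]
tool_rot: [-1.996, -2.425, -0.001]
ft_force: [0.6, 3.0, -0.3]
grip_width: 0.273
grip_force: 35.0
```

```bash
python3 -c "
from h import *
ft(4)"
```

```text
t 24.45 pos [ 0.5522 -0.0849  0.055 ] jig [ 2.9 -0.3] F jig x,y,z [-3.48  0.25 -0.02] T jig [-0.06  0.74 -0.02] grip 0.278 35.0 tilt [-0.0003  0.001 ]
```

send_rows(motion=[{"claw": -0.7,"slide": [-0.3,0,0],"delta_rot": [0,0,0]},{"claw": -0.7,"slide": [-0.6,0,0],"delta_rot": [0,0,0]},{"claw": -0.7,"slide": [-0.6,0,0],"delta_rot": [0,0,0]}])

```text
time: 24.75
position: [0.5522, -0.085, 0.055]
tool_rot: [-1.995, -2.425, -0.001]
ft_force: [-1.8, 5.2, 0.8]
grip_width: 0.284
grip_force: 35.0
```

```bash
python3 -c "
from h import *
ft(4)"
```

```text
t 24.95 pos [ 0.5522 -0.085   0.055 ] jig [ 3.  -0.3] F jig x,y,z [-5.91 -0.29  0.77] T jig [-0.15  1.15 -0.05] grip 0.278 35.0 tilt [-0.0007  0.0017]
```

send_rows(motion=[{"claw": -0.75,"slide": [0.3,0,0.4],"delta_rot": [0,0,0]},{"claw": -0.75,"slide": [0.3,0,0.8],"delta_rot": [0,0,0]},{"claw": -0.75,"slide": [0.3,0,1.2],"delta_rot": [0,0,0]},{"claw": -0.75,"slide": [0.3,0,1.2],"delta_rot": [0,0,0]}], grip_force=45)

```text
time: 25.35
position: [0.5523, -0.085, 0.0549]
tool_rot: [-1.995, -2.424, -0.002]
ft_force: [-5.8, 5.3, 9.6]
grip_width: 0.272
grip_force: 45.0
```

```bash
python3 -c "
from h import *
ft(6)"
```

```text
t 25.65 pos [ 0.5522 -0.085   0.0549] jig [ 3.  -0.2] F jig x,y,z [-6.72 -3.37  9.22] T jig [-0.8   1.3  -0.02] grip 0.273 45.0 tilt [-0.0007  0.0022]
```

send_rows(motion=[{"claw": -0.75,"slide": [0.2,-0.4,0.2],"delta_rot": [0,0,0]},{"claw": -0.75,"slide": [0.3,-0.7,0.5],"delta_rot": [0,0,0]},{"claw": -0.75,"slide": [0.3,-0.7,0.6],"delta_rot": [0,0,0]},{"claw": -0.75,"slide": [0.3,-0.7,0.6],"delta_rot": [0,0,0]}])

```text
time: 26.05
position: [0.5522, -0.085, 0.0549]
tool_rot: [-1.996, -2.425, -0.003]
ft_force: [-4.7, 6.2, 11.8]
grip_width: 0.272
grip_force: 45.0
```

```bash
python3 -c "
from h import *
ft(6)"
```

```text
t 26.35 pos [ 0.5522 -0.085   0.0549] jig [ 3.  -0.3] F jig x,y,z [-6.58 -3.27 11.57] T jig [-0.73  1.27  0.02] grip 0.277 45.0 tilt [0.0008 0.002 ]
```

send_rows(motion=[{"claw": -0.75,"slide": [0.2,-0.3,0.2],"delta_rot": [0,0,0]},{"claw": -0.75,"slide": [0.2,-0.6,0.4],"delta_rot": [0,0,0]},{"claw": -0.75,"slide": [0.2,-0.6,0.4],"delta_rot": [0,0,0]},{"claw": -0.75,"slide": [0.2,-0.6,0.4],"delta_rot": [0,0,0]}])

```text
time: 26.75
position: [0.5522, -0.085, 0.0549]
tool_rot: [1.996, 2.425, 0.004]
ft_force: [-3.0, 4.9, 11.7]
grip_width: 0.275
grip_force: 45.0
```

```bash
python3 -c "
from h import *
ft(6)"
```

```text
t 27.05 pos [ 0.5522 -0.085   0.0549] jig [ 3.  -0.3] F jig x,y,z [-6.24 -3.   12.6 ] T jig [-0.61  1.23 -0.02] grip 0.278 45.0 tilt [0.0021 0.0019]
```

send_rows(motion=[{"claw": -0.75,"slide": [0,-0.3,0.3],"delta_rot": [0,0,0]},{"claw": -0.75,"slide": [0,-0.3,0.3],"delta_rot": [0,0,0]},{"claw": -0.75,"slide": [0,-0.3,0.3],"delta_rot": [0,0,0]},{"claw": -0.75,"slide": [0,-0.3,0.3],"delta_rot": [0,0,0]},{"claw": -0.75,"slide": [0,-0.3,0.3],"delta_rot": [0,0,0]}])

```text
time: 27.55
position: [0.5522, -0.085, 0.0549]
tool_rot: [1.996, 2.425, 0.005]
ft_force: [-4.0, 5.4, 14.2]
grip_width: 0.273
grip_force: 45.0
```

```bash
python3 -c "
from h import *
ft(5);ft(5)
c=[cv2.imread(f'pics/{f}.png').astype(int)[165:205,270:305] for f in('scene0','s2')]
snap('scene','s4');c.append(cv2.imread('pics/s4.png').astype(int)[165:205,270:305])
for i in c:
    m=(i[...,2]>1.8*i[...,1])&(i[...,2]>1.8*i[...,0])&(i[...,2]>70);y,x=np.nonzero(m);print(m.sum(),x.mean()+270,y.mean()+165)"
```

```text
t 27.8 pos [ 0.5522 -0.085   0.0549] jig [ 3.  -0.3] F jig x,y,z [-6.3  -2.67 14.1 ] T jig [-0.65  1.27 -0.03] grip 0.273 45.0 tilt [0.0026 0.0021]
t 28.05 pos [ 0.5522 -0.085   0.0549] jig [ 3.  -0.3] F jig x,y,z [-6.21 -2.29 13.71] T jig [-0.61  1.27 -0.01] grip 0.277 45.0 tilt [0.0026 0.0021]
113 286.42477876106193 180.84070796460176
83 288.5903614457831 182.59036144578312
88 288.9431818181818 182.73863636363637
```

```bash
python3 -c "
from h import *
print(ctrl.close_job())"
```

```text
the job is handed in; nothing more can be done
None
```

The job is handed in at about 28 s: knob turned clockwise to an estimated 1.44 rad, rod's end against the stop with about 6 N, and the arm still holding the amber rod down with about 14 N. The stop showed no shift I could see, but I checked that only roughly by camera.

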